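Fold up the chisel rack's cover and press its label holder home behind the lip

TASK

Fold the half-open cover of the chisel rack up until it stands upright, square to the bench; its stiff hinge keeps it there. Then take the label holder out of the slotted wooden block by its black head, push its foot straight down behind the sprung steel lip on the cover, centred along the lip and with its label to the front, until it is fully home against the rubber strip, and finish still gripping it and pressing it home so that I can pin it. Do not knock the masking tape, the whetstone or the wooden wedge about.

Things in the scene. Friction and masses are not known exactly. Their poses are not given: they have to be found in the camera images.
- rack: Chisel rack, fixed: open plywood tray 150 deep (x) x 230 wide (y) mm, base 12 thick, cheeks 42 high along both sides (63 at the hinge), three chisels fixed inside below 50 mm. Origin: centre of its underside; its open front faces its -x. The cover's hinge axis runs along y at x = +60, z = 52 mm.
- cover (a joint): Hinge angle of the cover (rad): 0 = level over the chisels, 1.571 = upright, limit 2.3. Plywood panel 208 wide, 10 thick, 150 mm from hinge to free edge; starts half open. Stiff friction hinge (0.6 N m, about 4 N at the free edge): it stays where it is left; push the free edge from the front with closed fingers.
- cover_edge (a point): Point on the cover's free edge, at the inner face (the one that looks to the robot when upright), 80 mm to the +y side of the middle: a place to push at, clear of the lip. Turns with the cover; axes as seat.
- seat (a point): Bottom of the pocket behind the lip: middle of the unpressed rubber strip, 2 mm off the cover's inner face, 112 mm from the hinge, 38 inside the free edge. Axes turn with the cover: +x along it to the hinge (straight down when upright; the way the foot goes in), y along the lip, +z into the cover. The holder's origin comes here.
- mouth (a point): In the mouth between lip and cover, 38 mm above seat, level with the cover's free edge, 4 mm off its face; axes as seat. The lip is a spring steel strip 100 mm long (y), 30 mm high, then flared to a mouth about 10 mm wide. Just below the flare it stands 2.6 mm off the face and yields to the 4 mm foot with a few N.
- strip (a joint): How far the rubber strip under the foot is pressed (m): 0 = unpressed, 0.004 = fully home. 2 N starts it, 10 N presses it fully home; friction of the lip adds a few N. It pushes back when the holder is let go.
- block: Wooden block, fixed, 60 (x) x 104 (y) x 34 (z) mm, origin at the centre of its underside, two kerfs along its y, 83 mm long, 5.2 wide, 24 deep, at x = -10 and +10 mm. The holder stands in the one at x = -10; the other is empty.
- holder: Label holder: upright aluminium plate 80 wide (y) x 4 thick (x), lowest 6 mm thinned to 2.2; label on its -x side; black plastic head 12 thick (x) x 64 (y), at z = 74 to 100 mm: grip it across its thickness. Origin: middle of the foot's lower edge; z up. 60 to 120 g.
- label (a point): Middle of the label, on the holder's -x side, 53 mm above its foot; 3 mm from mid-thickness.
- tape: Roll of masking tape lying flat, 108 mm across, 25 high; bystander. Origin: centre of the underside.
- whetstone: Whetstone lying flat, 48 x 150 x 24 mm; bystander. Origin: centre of the underside.
- wedge: Wooden wedge lying flat, 24 x 65 x 14 mm; bystander. Origin: centre of the underside.
Not all that is in view belongs to the job. There is more than one size of the block; the job needs the larger.

How it is judged:
By the outcome, as a careful person would: the job done as asked, in the order asked, and still so for the second after the job is handed in, while the arm keeps its last pose, push and grip.
It also fails if it takes over 59 s, if anything falls off the work surface, if the arm or the gripper's body presses on something with over 40 N, if the wrist force passes 120 N, or if a joint passes its speed limit or range.

ROBOT

A 7-joint arm with a two-finger parallel gripper is mounted at the origin on a cart in front of the work surface, level with it; the furniture and walls round the work are solid. World frame = base frame: x ahead of the robot, y to its left, z up, the work surface at z = 0. Lengths are in m, angles in rad, forces in N, time in s.
With the tool pointing down it reaches from about 0.425 to 0.925 m from the base axis. Payload 6.8 kg.
Tool frame: the origin (TCP) lies at the very end of the fingers, on their centre line; the grasp point (between the pads) lies 19 mm behind it; z points along the fingers, y is the line along which they close (so a half turn about z gives the same grasp; the last joint's range is limited). The gripper opens to 85 mm and grips with 20 to 120 N. Pads are 22 mm wide; open, the fingers measure 114 mm over their backs; the gripper's body (76 mm by 85 mm) begins 54 mm behind the grasp point. The pads swing forward as they close: fully open they stand 13 mm farther back than shut.
Start: joints at [-1.233, 0.477, 0.022, 1.555, -0.011, 1.109, -0.083], TCP at [0.291, 0.609, 0.231] pointing down, gripper open.
Joint ranges: [-2.96, 2.96], [-0.34, 2.1], [-1.41, 1.46], [0.24, 2.44], [-1.37, 4.51], [0.17, 1.92], [-2.96, 2.96]. Speed limits (rad/s): [2.39, 2.39, 3.14, 3.14, 3.14, 3.14, 3.14].

INTERFACE

Orientations are given as a unit quaternion [w, x, y, z].
In Python, from station import bot gives the robot as it stands.
- The arm moves only by the tool jog_arm, never from a script. Its argument "motion" is a list of rows, each a list of 7 numbers: the turn, a rotation vector about the tool's x, y, z in rad, then the shift along the tool's x, y, z in mm, then the finger opening in mm, from 0 to 85.4. A call has 1 to 10 rows; each row is the pose to reach, as a shift and turn from the pose commanded when the call began, along the tool's axes at that moment; what a row does not reach only later rows make up. A row lasts 1/8 s, in which the tool goes at most 62.5 mm and 10.7 degrees, less where a joint would pass 70% of its speed; a pose out of reach is approached as far as the arm can. A call with a gripper value outside its range is refused whole. The fingers move at their own pace and stop on an object; "grip_force" is the grip in N (left out, the last holds). Time passes only in rows, so rows that repeat a pose let the fingers close. It gives the time, the measured TCP pose, the force, the opening and the grip force at its end, in the units of the state.
- bot.get_obs(): the state, without advancing time (a new reading comes with each control period).
- bot.read_camera(name): name is "scene" or "top" or "wrist"; returns a dict with "pixels" (480x640x3 uint8, red, green, blue), "camera_matrix" (3x3 intrinsics, pixels), "T" (4x4, takes a point from camera to world coordinates); the wrist camera has in their place "tool_from_camera" (4x4, takes a point from camera to tool coordinates, whose origin is the TCP and whose axes are the flange's). Camera axes: x right, y down, z forward; pixel columns grow to the right and rows downward; lengths in m; the calibration is good to about 2 mm. A picture is of the moment at which its call begins: read the wrist's pose just before it. There is no depth.
- bot.hand_in(): hands the job in; it is judged then, once.
Trained networks look in a picture, given as the dict that the camera call returned (one of the last four; its "shot" number tells which), for a name from the list of things; names that differ only in an ending like _2 or _b are one class to them, and where a whole thing is asked for, a point or a joint stands for the part that bears it (a point fixed in the world has none). Each returns a list of dicts, best first, with "score" (0 to 1); they miss things now and then, are a little off and sometimes report something else, mostly with a low value. They report only what shows in the picture. A call takes as long as a camera call. They do not tell look-alikes from the thing itself.
- bot.spot_in(thing, picture): "xy" ([column, row] in pixels, amid what is visible of it).
- bot.tip_of(thing, picture): "xy" ([column, row] in pixels: a listed point, or the origin of a listed thing).
The state is a dict: "t": time; "q": joint angles; "joint_vel": joint speeds; "joint_torque": joint torques, N m; "eef_pos": TCP position; "tool_rot": TCP orientation; "contact_force": force on the tool from outside, world axes, zero at the start; "torque": the same for the moment, N m; "gripper_width": opening from 0.0 (shut) to 1.0 (fully open); "grasp_force": force on a finger pad.
Only numpy, scipy, OpenCV 4.12 (cv2) and the standard library are available. Lean on these libraries where they do the work, as an engineer would, in place of code of your own. Each camera call takes 0.05 s, during which the arm holds its last target. There are 200 camera calls.

## Working session

There is one attempt and no reset: what is moved stays moved. The work goes in short steps, Python scripts to look and compute and a tool call to move; the robot and the scene stay as the last step left them, time stands still between calls to the robot, and variables do not carry over. Pictures are saved under pics/ and viewed, at most 13 in all, crops included, and the job is handed in when it is done.

Besides the shell and the picture viewer there is one more tool, called after "Call:" as name(argument=value, ...), one argument or row to a line, values as JSON. jog_arm: Moves the arm, as the interface text tells. Its arguments: {"type":"object","properties":{"motion":{"type":"array"},"grip_force":{"type":"number"}},"required":["motion"]}

```bash
mkdir -p pics; ls
python3 - <<'E'
from station import bot
import cv2
o=bot.get_obs();print(o)
for n in ("scene","top"):
    p=bot.read_camera(n);cv2.imwrite(f"pics/{n}0.png",p["pixels"][:,:,::-1])
    print(n,p["camera_matrix"],p["T"])
    for th in ("rack","cover","cover_edge","seat","mouth","block","holder","label","tape","whetstone","wedge"):
        print(th,[(f, [(r["xy"],r["score"]) for r in g(th,p)][:3]) for f,g in (("s",bot.spot_in),("t",bot.tip_of))])
print(bot.get_obs()["t"])
E
```

```text
pics
{'t': 0.0, 'q': array([-1.23309   ,  0.47780127,  0.02237724,  1.55649342, -0.01149555,
        1.109299  , -0.08312266]), 'joint_vel': array([-6.87988852e-05,  1.20284051e-04, -1.21784750e-03,  1.22214674e-04,
       -1.13445014e-03,  9.43843103e-04, -1.99133338e-04]), 'joint_torque': array([-3.45378066e-04, -5.96456301e+01,  1.60770155e+00, -2.81190705e+01,
        1.23698512e-02,  9.49195353e-03,  8.08983344e-06]), 'eef_pos': array([0.29082322, 0.60845576, 0.23030795]), 'tool_rot': array([-1.27634467e-04,  2.21077799e-01,  9.75255726e-01, -9.27437651e-04]), 'contact_force': array([ 0.21834518,  0.0065659 , -0.04037115]), 'torque': array([-0.02666445, -0.02689037,  0.01458241]), 'grasp_force': 0.0, 'gripper_width': 0.9950194522437859}
scene [[535.85914822   0.         320.85687245]
 [  0.         535.85914822 237.59155629]
 [  0.           0.           1.        ]] [[-0.63929062 -0.43567187  0.63363832 -0.14783077]
 [-0.76875248  0.34272064 -0.53996499  0.95235983]
 [ 0.01808663 -0.83230558 -0.55402192  0.62181619]
 [ 0.          0.          0.          1.        ]]
rack [('s', [([387.0, 192.0], 0.96), ([385.7, 158.9], 0.43)]), ('t', [([381.7, 207.7], 0.62)])]Traceback (most recent call last):
  File "<stdin>", line 8, in <module>
ValueError: it knows: block, cover_edge, holder, label, mouth, rack, seat, tape, wedge, whetstone
```

```bash
cat > h.py <<'E'
from station import bot
import cv2, numpy as np
from scipy.spatial.transform import Rotation as R
def pose(o=None):
    o=o or bot.get_obs(); q=o["tool_rot"]; T=np.eye(4)
    T[:3,:3]=R.from_quat([q[1],q[2],q[3],q[0]]).as_matrix(); T[:3,3]=o["eef_pos"]; return T
def cam(n):
    T=pose() if n=="wrist" else None
    p=bot.read_camera(n)
    if n=="wrist": p["T"]=T@p["tool_from_camera"]
    return p
def atz(p,xy,z):
    d=p["T"][:3,:3]@np.linalg.solve(p["camera_matrix"],[xy[0],xy[1],1]); o=p["T"][:3,3]
    return o+d*(z-o[2])/d[2]
def tri(obs):
    A=np.zeros((3,3));b=np.zeros(3);L=[]
    for p,xy in obs:
        d=p["T"][:3,:3]@np.linalg.solve(p["camera_matrix"],[xy[0],xy[1],1]);d/=np.linalg.norm(d)
        P=np.eye(3)-np.outer(d,d);A+=P;b+=P@p["T"][:3,3];L.append((P,p["T"][:3,3]))
    x=np.linalg.solve(A,b);return x,[round(1000*np.linalg.norm(P@(x-o)),1) for P,o in L]
def proj(p,x):
    c=np.linalg.inv(p["T"])@np.append(x,1);u=p["camera_matrix"]@c[:3];return u[:2]/u[2]
E
python3 - <<'E'
from h import *
for n in ("scene","top"):
    p=cam(n);cv2.imwrite(f"pics/{n}0.png",p["pixels"][:,:,::-1])
    if n=="top": print(p["camera_matrix"],p["T"])
    for th in ("rack","cover_edge","seat","mouth","block","holder","label","tape","whetstone","wedge"):
        print(n,th,[(f, [(r["xy"],r["score"]) for r in g(th,p)][:3]) for f,g in (("s",bot.spot_in),("t",bot.tip_of))])
print(bot.get_obs()["t"])
E
```

```text
scene rack [('s', [([387.3, 190.4], 0.7), ([386.5, 158.7], 0.4)]), ('t', [([383.4, 209.6], 0.6), ([324.3, 269.2], 0.32)])]
scene cover_edge [('s', [([385.8, 154.3], 0.8)]), ('t', [([381.3, 147.8], 0.75)])]
scene seat [('s', [([383.7, 154.0], 0.91)]), ('t', [([390.4, 150.9], 0.92)])]
scene mouth [('s', [([383.8, 157.9], 0.72)]), ('t', [([404.5, 139.7], 0.9)])]
scene block [('s', [([210.4, 355.3], 0.76), ([319.7, 268.5], 0.57)]), ('t', [([213.3, 361.8], 0.59), ([325.2, 270.1], 0.56)])]
scene holder [('s', [([325.6, 241.1], 0.57)]), ('t', [([325.9, 265.0], 0.91)])]
scene label [('s', [([326.3, 246.8], 0.67)]), ('t', [([331.4, 241.2], 0.74)])]
scene tape [('s', [([440.0, 279.4], 0.95)]), ('t', [([446.1, 279.5], 0.64), ([279.2, 234.0], 0.26)])]
scene whetstone [('s', [([265.7, 306.6], 0.73)]), ('t', [([263.6, 309.4], 0.78)])]
scene wedge [('s', [([281.6, 231.5], 0.67)]), ('t', [([278.2, 233.6], 0.81)])]
[[552.6196055    0.         322.12628612]
 [  0.         552.6196055  230.9091581 ]
 [  0.           0.           1.        ]] [[-0.00795096 -0.99225918  0.12392941  0.33063877]
 [-0.99995
[... 341 characters left out ...]
0.42)])]
top seat [('s', [([470.3, 168.9], 0.69)]), ('t', [([472.5, 174.5], 0.8)])]
top mouth [('s', [([466.2, 166.1], 0.8)]), ('t', [([482.2, 182.7], 0.98)])]
top block [('s', [([192.2, 265.1], 0.79), ([332.4, 225.4], 0.7)]), ('t', [([194.5, 265.9], 0.95), ([332.0, 231.9], 0.76)])]
top holder [('s', [([336.7, 223.5], 0.76)]), ('t', [([334.4, 232.5], 0.88)])]
top label [('s', [([328.2, 228.0], 0.58)]), ('t', [([332.3, 232.1], 0.64)])]
top tape [('s', [([429.8, 308.1], 0.71)]), ('t', [([411.7, 308.4], 0.55)])]
top whetstone [('s', [([257.8, 240.3], 0.61)]), ('t', [([255.8, 240.2], 0.94)])]
top wedge [('s', [([331.3, 160.5], 0.88), ([469.3, 165.9], 0.36)]), ('t', [([334.1, 161.1], 0.58)])]
2.3
```

View pics/scene0.png

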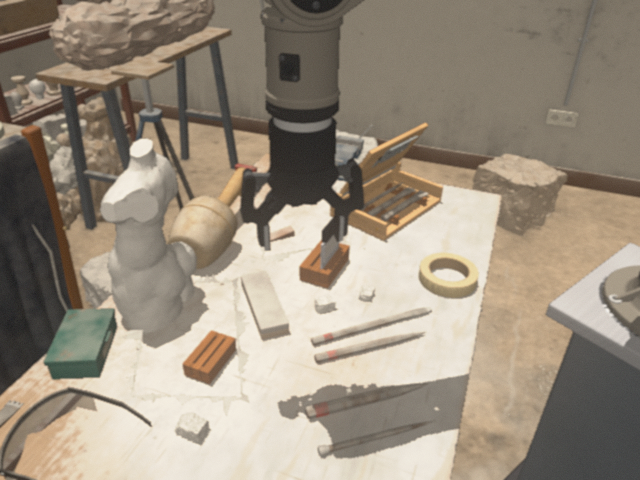

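View pics/top0.png

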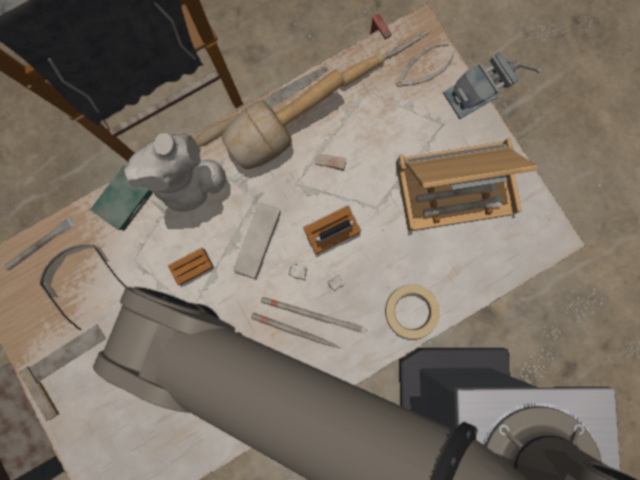

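The top view shows the rack at about (460,185), with its open front facing the robot, and the holder at (333,230). There are two block candidates:
- Top (332,230) / scene (325,265): the holder stands in it and it looks bigger.
- Top (192,266) / scene (210,355): empty and smaller.

The first one fits the description. I'll confirm it in one enlarged composite.

Run:
```python
from h import *
s=cv2.imread("pics/scene0.png");t=cv2.imread("pics/top0.png")
c=lambda im,x,y,w,h:cv2.resize(im[y:y+h,x:x+w],(400,300),interpolation=cv2.INTER_CUBIC)
a=np.vstack([np.hstack([c(t,390,130,160,120),c(s,330,115,140,105)]),np.hstack([c(t,160,180,220,165),c(s,285,210,80,60)])])
cv2.imwrite("pics/crop1.png",a)
S=cam("scene");T=cam("top")
for n,a,b in (("mouth",(404.5,139.7),(482.2,182.7)),("seat",(390.4,150.9),(472.5,174.5)),("holder0",(325.9,265),(334.4,232.5)),("block",(325.2,270.1),(332,231.9)),("rack",(383,209),(451.8,187.5))):
    print(n,tri([(S,a),(T,b)]))
for n,b,z in (("tape",(411.7,308),0),("whet",(255.8,240.2),0),("wedge",(334,161),0),("small",(194.5,266),0),("block",(332,231.9),0)): print(n,atz(T,b,z))
```

```text
mouth (array([0.5384098 , 0.14229769, 0.17477859]), [np.float64(1.1), np.float64(1.1)])
seat (array([0.56255119, 0.15204101, 0.14319514]), [np.float64(3.5), np.float64(3.5)])
holder0 (array([0.47151966, 0.40701706, 0.00963707]), [np.float64(2.6), np.float64(2.6)])
block (array([ 0.47265662,  0.41029456, -0.00140722]), [np.float64(0.4), np.float64(0.4)])
rack (array([ 0.56642194,  0.15616096, -0.00137772]), [np.float64(1.8), np.float64(1.8)])
tape [0.31265146 0.24725043 0.        ]
whet [0.45601192 0.56995247 0.        ]
wedge [0.62455446 0.40420337 0.        ]
small [0.4029707  0.69748946 0.        ]
block [0.47218964 0.41001918 0.        ]
```

View pics/crop1.png

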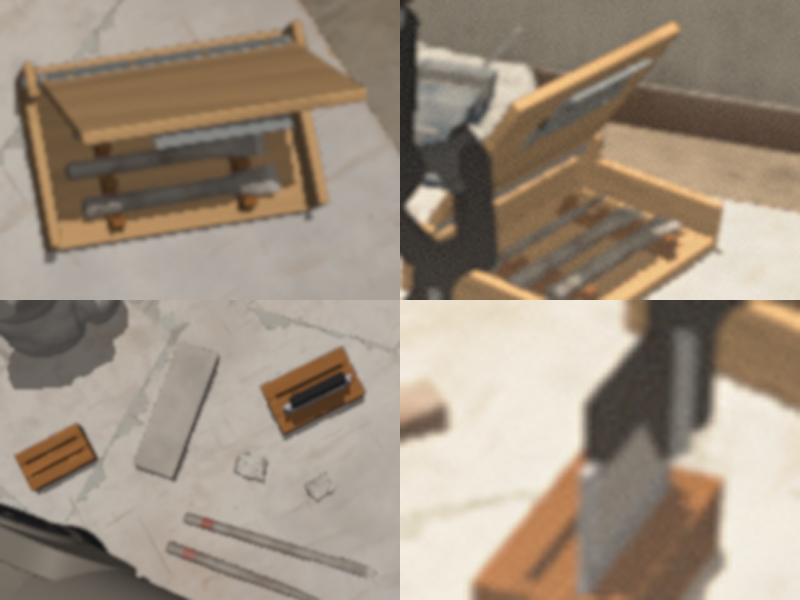

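The crop confirms that the larger block is the one with the holder, with the holder in the kerf nearer the robot. Its label side faces the robot, and the holder's yaw is about 28°. The rack's yaw is about 8° and the cover stands at about 55°. Next I'll get the move helper and the wrist-camera geometry.

```bash
cat >> h.py <<'E'
def tgt(xyz,yaw,tilt=None):
    """rotvec & shift (mm) from the measured pose; tool z down, tool y at world yaw (deg)"""
    T=pose();a=np.radians(yaw);y=np.array([np.cos(a),np.sin(a),0]);z=np.array([0,0,-1.]);G=np.c_[np.cross(y,z),y,z]
    rv=R.from_matrix(T[:3,:3].T@G).as_rotvec();s=T[:3,:3].T@(np.array(xyz)-T[:3,3])*1000
    print("row",np.round(rv,4),np.round(s,1))
E
python3 - <<'E'
from h import *
p=cam("wrist");print(p["tool_from_camera"],p["camera_matrix"][0])
tgt((0.44,0.23,0.30),8)
E
```

```text
[[-1.69704215e-04 -9.45506446e-01 -3.25603334e-01  8.43901714e-02]
 [ 9.99999877e-01 -8.36784564e-06 -4.96900138e-04  2.65100562e-04]
 [ 4.67097685e-04 -3.25603379e-01  9.45506331e-01 -1.42177792e-01]
 [ 0.00000000e+00  0.00000000e+00  0.00000000e+00  1.00000000e+00]] [385.85998293   0.         325.3202127 ]
row [-0.     -0.      0.9853] [-297.8 -277.8  -68.7]
```

Call:
jog_arm(
  motion=[
    [0,0,0.985,-298,-278,-69,0],
    [0,0,0.985,-298,-278,-69,0],
    [0,0,0.985,-298,-278,-69,0],
    [0,0,0.985,-298,-278,-69,0],
    [0,0,0.985,-298,-278,-69,0],
    [0,0,0.985,-298,-278,-69,0],
    [0,0,0.985,-298,-278,-69,0],
    [0,0,0.985,-298,-278,-69,0],
  ],
  grip_force=40,
)

```text
t: 3.45
eef_pos: [0.4416, 0.2265, 0.3013]
tool_rot: [0.0, 0.658, 0.753, 0.001]
contact_force: [0.3, 0.9, 1.1]
gripper_width: 0.0
grasp_force: 0.0
```

Run:
```python
from h import *
W=cam("wrist");cv2.imwrite("pics/w1.png",W["pixels"][:,:,::-1])
T=cam("top");S=cam("scene");cv2.imwrite("pics/s1.png",S["pixels"][:,:,::-1])
for th in ("cover_edge","mouth","seat","holder","label","rack"):
    r=[(p,bot.tip_of(th,p)) for p in (W,S,T)]
    print(th,[[(x["xy"],x["score"]) for x in b][:2] for a,b in r]); r=[(a,b[0]["xy"]) for a,b in r if b]
    if len(r)>1: print(tri(r),"no top/wrist" , tri(r[:2]))
print(bot.get_obs()["t"],pose()[:3,3])
```

```text
cover_edge [[([447.2, 252.3], 0.56)], [([381.1, 150.8], 0.91), ([264.4, 308.5], 0.58)], [([435.3, 187.3], 0.88), ([335.5, 232.8], 0.33)]]
(array([0.52966239, 0.2257085 , 0.17656165]), [np.float64(2.4), np.float64(2.7), np.float64(0.8)]) no top/wrist (array([0.53030703, 0.22475029, 0.17588475]), [np.float64(2.5), np.float64(2.5)])
mouth [[([433.7, 345.7], 0.96)], [([401.4, 143.9], 0.76)], []]
(array([0.54736615, 0.13931635, 0.16155954]), [np.float64(1.7), np.float64(1.7)]) no top/wrist (array([0.54736615, 0.13931635, 0.16155954]), [np.float64(1.7), np.float64(1.7)])
seat [[([445.2, 327.1], 0.78)], [([281.0, 237.0], 0.58)], [([473.4, 177.8], 0.95)]]
(array([ 0.64397997,  0.16978357, -0.03586735]), [np.float64(109.0), np.float64(190.1), np.float64(86.9)]) no top/wrist (array([ 0.67181115,  0.20318941, -0.04065276]), [np.float64(148.7), np.float64(148.7)])
holder [[([374.1, 15.0], 0.77)], [], [([336.5, 229.6], 0.77)]]
(array([0.46718136, 0.40079971, 0.04418105]), [np.float64(4.2), np.float64(4.2)]) no top/wrist (array([0.46718136, 0.40079971, 0.04418105]), [np.float64(4.2), np.float64(4.2)])
label [[([380.0, 0.0], 0.73)], [([331.1, 244.4], 0.91), ([392.2, 149.8], 0.41)], [([334.3, 231.2], 0.56)]]
(array([0.46474747, 0.4066446 , 0.06192487]), [np.float64(1.1), np.float64(1.3), np.float64(1.2)]) no top/wrist (array([0.46385363, 0.4070162 , 0.06227283]), [np.float64(0.9), np.float64(0.9)])
rack [[([414.4, 264.3], 0.68)], [([383.1, 207.9], 0.7)], [([453.6, 186.8], 0.72)]]
(array([ 5.66333330e-01,  1.52345911e-01, -1.33441498e-04]), [np.float64(3.8), np.float64(4.4), np.float64(1.0)]) no top/wrist (array([0.56569894, 0.15356704, 0.0008213 ]), [np.float64(4.1), np.float64(4.1)])
4.5 [0.44006807 0.22966489 0.30029323]
```

View pics/w1.png

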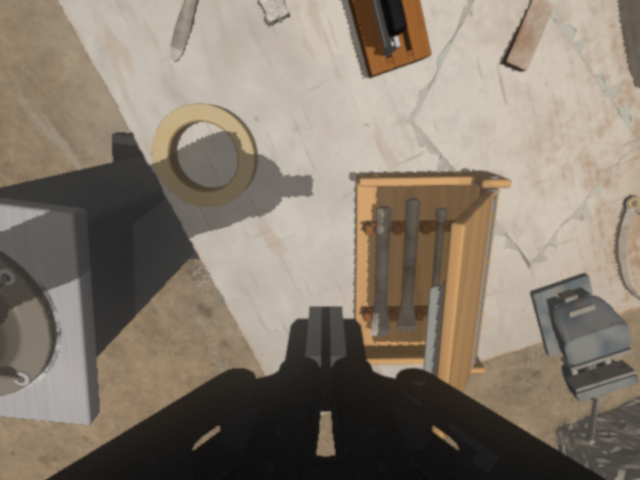

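The wrist view shows the rack tray spanning (357–500, 175–375), with its front edge vertical in the image, so the 8° yaw holds. The cover leans towards the robot, with the lip at about (434,320). I'll push the cover most of the way now.

Call:
jog_arm(
  motion=[
    [0,0,0,-17,43,50,0],
    [0,0,0,-17,43,110,0],
    [0,0,0,-17,43,145,0],
    [0,0,0,-17,60,145,0],
    [0,0,0,-17,75,142,0],
    [0,0,0,-17,90,136,0],
    [0,0,0,-17,105,131,0],
    [0,0,0,-17,120,127,0],
    [0,0,0,-17,135,123,0],
    [0,0,0,-17,135,123,0],
  ],
)

```text
t: 5.75
eef_pos: [0.5786, 0.2325, 0.1797]
tool_rot: [0.001, 0.656, 0.755, 0.002]
contact_force: [0.3, 1.0, -0.1]
gripper_width: -0.002
grasp_force: 0.0
```

Run:
```python
from h import *
W=cam("wrist");cv2.imwrite("pics/w2.png",W["pixels"][:,:,::-1])
T=cam("top");S=cam("scene");cv2.imwrite("pics/t2.png",T["pixels"][:,:,::-1])
cv2.imwrite("pics/s2.png",S["pixels"][:,:,::-1])
for th in ("cover_edge","mouth","seat"):
    r=[(p,bot.tip_of(th,p)) for p in (W,S,T)]
    print(th,[[(x["xy"],x["score"]) for x in b][:2] for a,b in r]); r=[(a,b[0]["xy"]) for a,b in r if b]
    if len(r)>1: print(tri(r),tri(r[:2]),tri(r[-2:]))
o=bot.get_obs();print(o["t"],pose(o),o["contact_force"])
W2=W["pixels"][:,:,::-1]
s=S["pixels"][110:230,320:480,::-1]
cv2.imwrite("pics/c2.png",np.vstack([np.hstack([cv2.resize(s,(400,300),interpolation=2),cv2.resize(T["pixels"][130:250,390:550,::-1],(400,300),interpolation=2)]),np.hstack([cv2.resize(W2,(400,300)),cv2.resize(W2[150:400,330:640],(400,300))])]))
```

```text
cover_edge [[([365.8, 352.2], 0.69)], [([356.4, 132.7], 0.6)], []]
(array([0.59403441, 0.23138031, 0.19420542]), [np.float64(0.5), np.float64(0.5)]) (array([0.59403441, 0.23138031, 0.19420542]), [np.float64(0.5), np.float64(0.5)]) (array([0.59403441, 0.23138031, 0.19420542]), [np.float64(0.5), np.float64(0.5)])
mouth [[], [([380.3, 121.9], 0.92)], []]
seat [[], [([373.0, 136.2], 0.82)], []]
6.35 [[-1.39609733e-01  9.90206602e-01 -8.55741750e-05  5.76010331e-01]
 [ 9.90206606e-01  1.39609730e-01 -3.44871478e-05  2.31730036e-01]
 [-2.22024139e-05 -8.95508549e-05 -9.99999996e-01  1.77248096e-01]
 [ 0.00000000e+00  0.00000000e+00  0.00000000e+00  1.00000000e+00]] [-0.64274055  0.13890166 -0.18930283]
```

View pics/c2.png

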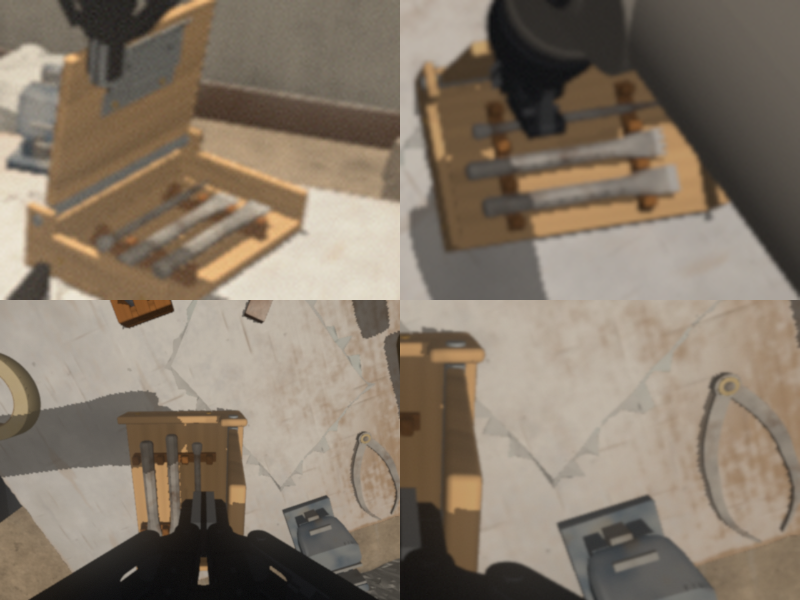

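The cover now leans at about 81°. I'll measure its angle from its right-hand (−y) inner edge against the wall in the scene view, at about (396,162)→(405,112).

```bash
cat >> h.py <<'E'
def coverang(S,r0=118,r1=152,x0=380,x1=425,u=np.array([.9903,.1392,0]),rk=np.array([.566,.153,0])):
    im=cv2.GaussianBlur(S["pixels"],(3,3),0).astype(float); D=im[:,:,0]-im[:,:,2]; pts=[]
    for r in range(r0,r1):
        d=D[r,x0:x1]; i=int(np.argmin(np.diff(d[:])[3:]))+3
        hi=d[max(0,i-5):i-1].mean(); lo=d[i+4:i+8].mean(); m=(hi+lo)/2
        for k in range(max(0,i-4),i+5):
            if d[k]>=m>d[k+1]: pts.append((x0+k+(d[k]-m)/(d[k]-d[k+1]),r));break
    pts=np.array(pts); v=np.array([-u[1],u[0],0])
    f=np.polyfit(pts[:,1],pts[:,0],1); e=pts[:,0]-np.polyval(f,pts[:,1]); k=abs(e)<1; f=np.polyfit(pts[k,1],pts[k,0],1)
    from scipy.optimize import brentq
    def slope(th):
        h=rk+.06*u-.104*v+[0,0,.052]; a=lambda s:proj(S,h+s*(-np.cos(th)*u+[0,0,np.sin(th)]))
        A,B=a(.05),a(.15); return (A[0]-B[0])/(A[1]-B[1])
    th=brentq(lambda t:slope(t)-f[0],.8,2.2)
    print("angle",np.degrees(th),"n",k.sum(),len(k),"rms",e[k].std(),"at top",np.polyval(f,r0),"model",proj(S,rk+.06*u-.104*v+[0,0,.052]+.15*(-np.cos(th)*u+[0,0,np.sin(th)])))
    return th
E
python3 - <<'E'
from h import *
S=cam("scene")
coverang(S);coverang(S,116,140);coverang(S,130,155)
E
```

```text
angle 84.5557732472944 n 34 34 rms 0.1444183656900782 at top 403.99681266096195 model [403.70484887 107.00038641]
angle 84.42715772589794 n 24 24 rms 0.12198686573475545 at top 404.4169733877233 model [403.826212   107.05134654]
angle 84.47907027928774 n 25 25 rms 0.16306851724599808 at top 401.66441921966907 model [403.77723003 107.03073809]
```

Call:
jog_arm(
  motion=[
    [0,0,0,0,6,0,0],
    [0,0,0,0,11,0,0],
    [0,0,0,0,13,0,0],
    [0,0,0,0,13,0,0],
  ],
)

```text
t: 6.9
eef_pos: [0.5891, 0.2337, 0.1772]
tool_rot: [-0.0, 0.656, 0.755, 0.0]
contact_force: [-3.0, 0.2, 1.7]
gripper_width: -0.003
grasp_force: 1.4
```

Run:
```python
from h import *
S=cam("scene")
coverang(S,116,150,385,430);coverang(S,116,140,385,430)
o=bot.get_obs();print(o["t"],pose(o)[:3,3],o["contact_force"])
```

```text
angle 88.58705564755384 n 34 34 rms 0.16543802920365203 at top 400.88014249172863 model [399.8909467  105.57083139]
angle 88.00102541345906 n 24 24 rms 0.13927411074682247 at top 400.97173371767116 model [400.4461462  105.75837439]
6.95 [0.58912193 0.23367181 0.17723883] [-3.29376044 -0.49976562  0.66221434]
```

Call:
jog_arm(
  motion=[
    [0,0,0,0,3,0,0],
    [0,0,0,0,4,0,0],
    [0,0,0,0,4,0,0],
  ],
)

```text
t: 7.32
eef_pos: [0.593, 0.2342, 0.1773]
tool_rot: [0.0, 0.656, 0.755, 0.0]
contact_force: [-3.1, 0.9, 3.7]
gripper_width: -0.001
grasp_force: 1.7
```

Run:
```python
from h import *
S=cam("scene")
coverang(S,116,150,385,430);coverang(S,116,140,385,430)
o=bot.get_obs();print(o["t"],pose(o)[:3,3],o["contact_force"])
tgt((.43,.33,.25),28)
```

```text
angle 89.88648759325491 n 34 34 rms 0.17052930084930826 at top 399.7035416305218 model [398.65970875 105.1796993 ]
angle 89.71888288641178 n 24 24 rms 0.15996977092448827 at top 399.72974278499277 model [398.81851166 105.2282328 ]
7.375 [0.59302287 0.23421845 0.17731821] [-3.14714002  0.2439199   1.81365011]
row [ 3.000e-04 -1.000e-04 -3.486e-01] [ 117.6 -148.   -72.7]
```

The cover reads 89.8°, which is upright. I'll back off, then look at the pocket from the front.

Call:
jog_arm(
  motion=[
    [0,0,0,0,-30,0,0],
    [0,0,0,0,-60,0,0],
    [0,0,0,-40,-100,-45,30],
    [0,0,0,-80,-111,-90,50],
    [0,0,0,-120,-111,-123,60],
    [0,0,0,-120,-111,-123,60],
    [0,0,0,-120,-111,-123,60],
  ],
)

```text
t: 8.25
eef_pos: [0.5001, 0.1001, 0.3001]
tool_rot: [0.0, 0.656, 0.755, 0.001]
contact_force: [-0.8, 0.5, -0.5]
gripper_width: 0.703
grasp_force: 0.0
```

Run:
```python
from h import *
W=cam("wrist");cv2.imwrite("pics/w3.png",W["pixels"][:,:,::-1])
S=cam("scene");T=cam("top")
coverang(S,116,150,385,430);coverang(S,116,140,385,430)
for th in ("cover_edge","mouth","seat","rack"):
    r=[(p,bot.tip_of(th,p)) for p in (W,S,T)]
    print(th,[[(x["xy"],x["score"]) for x in b][:2] for a,b in r]); r=[(a,b[0]["xy"]) for a,b in r if b]
    if len(r)>1: print(tri(r),tri(r[:2]))
o=bot.get_obs();print(o["t"],pose(o)[:3,3],o["contact_force"])
```

```text
angle 89.74481916121125 n 34 34 rms 0.18492413557633583 at top 399.7249164298587 model [398.79393707 105.22068526]
angle 89.8196394479281 n 24 24 rms 0.16316616499073588 at top 399.71813208319463 model [398.72304566 105.19898852]
cover_edge [[([547.5, 46.7], 0.75)], [([348.7, 129.1], 0.56)], [([431.1, 144.1], 0.88), ([256.4, 241.5], 0.74)]]
(array([0.60625676, 0.23723322, 0.19926537]), [np.float64(1.4), np.float64(3.0), np.float64(3.6)]) (array([0.60913041, 0.23744337, 0.19820667]), [np.float64(1.0), np.float64(1.0)])
mouth [[([522.3, 189.2], 0.7)], [([374.0, 120.6], 0.95)], [([474.2, 132.8], 0.95), ([455.2, 188.5], 0.62)]]
(array([0.62209559, 0.155734  , 0.19370323]), [np.float64(0.9), np.float64(2.1), np.float64(2.8)]) (array([0.62018878, 0.1554177 , 0.19454067]), [np.float64(0.5), np.float64(0.5)])
seat [[([492.1, 178.1], 0.78)], [([369.4, 136.0], 0.88)], [([472.1, 145.3], 0.96)]]
(array([0.61624088, 0.15742187, 0.15966742]), [np.float64(1.4), np.float64(8.4), np.float64(7.0)]) (array([0.62003508, 0.15903314, 0.15800759]), [np.float64(4.8), np.float64(4.8)])
rack [[([388.7, 154.0], 0.88)], [([385.8, 208.9], 0.64)], [([452.1, 185.4], 0.59)]]
(array([ 0.56673419,  0.15182422, -0.00259017]), [np.float64(1.9), np.float64(1.9), np.float64(3.7)]) (array([ 0.56486716,  0.15110037, -0.00206571]), [np.float64(0.0), np.float64(0.0)])
9.0 [0.49977195 0.0997392  0.30031993] [-0.39073842  0.35985894 -0.22992316]
```

View pics/w3.png

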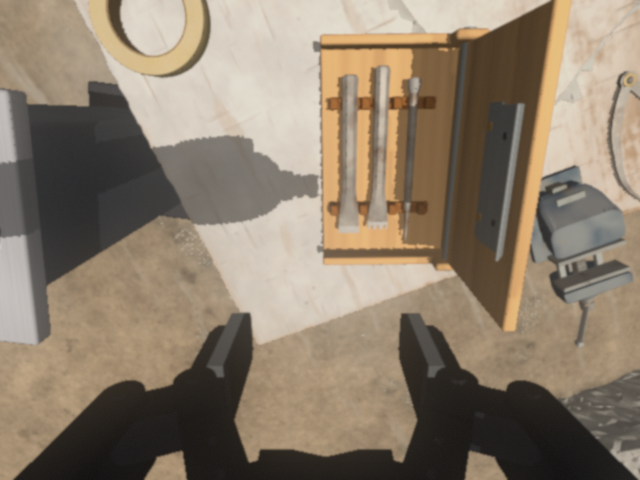

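The wrist view shows the upright cover: its top edge runs from about (560,0) to (510,330), and the steel lip spans (522,103)–(503,260). I'll enlarge it and read the edges more precisely.

Run:
```python
from h import *
im=cv2.imread("pics/w3.png")
c=cv2.resize(im[80:340,460:570],None,fx=2.3,fy=2.3,interpolation=cv2.INTER_CUBIC)
d=cv2.resize(im[90:190,470:570],(500,500),interpolation=cv2.INTER_CUBIC)
o=np.zeros((600,800,3),np.uint8);o[:c.shape[0],:c.shape[1]]=c;o[:500,290:790]=d
cv2.imwrite("pics/c3.png",o)
for r in (110,150,190,230,250,300): print(r,[tuple(im[r,k][::-1]) for k in range(int(535-(r-110)*.15)-30,int(535-(r-110)*.15)+30,3)])
p=bot.read_camera("wrist");T=pose()@p["tool_from_camera"];W=dict(p,T=T)
u=np.array([.9903,.1392,0]);v=np.array([-.1392,.9903,0])
for n,xy,z in (("mouth",(522.3,189.2),.202),("seat",(492.1,178.1),.164),("edge",(547.5,46.7),.202),("cheekL",(323,42),.042),("cheekR",(326,258),.042),("cheekRtop",(440,263),.042)):
    x=atz(W,xy,z);print(n,x,x@u,x@v)
```

```text
110 [(np.uint8(57), np.uint8(56), np.uint8(53)), (np.uint8(57), np.uint8(56), np.uint8(53)), (np.uint8(58), np.uint8(58), np.uint8(55)), (np.uint8(61), np.uint8(60), np.uint8(57)), (np.uint8(127), np.uint8(126), np.uint8(121)), (np.uint8(140), np.uint8(139), np.uint8(133)), (np.uint8(115), np.uint8(111), np.uint8(103)), (np.uint8(82), np.uint8(64), np.uint8(43)), (np.uint8(86), np.uint8(67), np.uint8(46)), (np.uint8(85), np.uint8(65), np.uint8(45)), (np.uint8(95), np.uint8(74), np.uint8(49)), (np.uint8(184), np.uint8(142), np.uint8(95)), (np.uint8(228), np.uint8(183), np.uint8(121)), (np.uint8(230), np.uint8(189), np.uint8(124)), (np.uint8(230), np.uint8(190), np.uint8(127)), (np.uint8(230), np.uint8(189), np.uint8(126)), (np.uint8(225), np.uint8(203), np.uint8(177)), (np.uint8(225), np.uint8(216), np.uint8(198)), (np.uint8(224), np.uint8(213), np.uint8(196)), (np.uint8(220), np.uint8(205), np.uint8(187))]
150 [(np.uint8(61), np.uint8(60), np.uint8(56)), (np.uint8(62), np.uint8(59), np.uint8(56)), (np.uint8(61), np.uint8(60), np.uint8(56)), (np.uint8(63), np.uint8(60), np.uint8(57)),
[... 4187 characters left out ...]
uint8(144), np.uint8(115)), (np.uint8(156), np.uint8(138), np.uint8(115)), (np.uint8(160), np.uint8(146), np.uint8(125)), (np.uint8(144), np.uint8(127), np.uint8(105)), (np.uint8(144), np.uint8(128), np.uint8(107))]
mouth [0.61629792 0.15615472 0.202     ] 0.6320565698779297 0.06885135112606633
seat [0.612634   0.15658383 0.164     ] 0.6284879223049745 0.06978630951186626
edge [0.60586199 0.23564467 0.202     ] 0.6327868682158284 0.1490229258138001
cheekL [0.47676791 0.24516184 0.042     ] 0.5062697933014161 0.17641767443176423
cheekR [0.50949284 0.03338408 0.042     ] 0.5091978209603389 -0.03786114744597562
cheekRtop [0.6360851  0.04521899 0.042     ] 0.6362095566017629 -0.04376267578805093
```

View pics/c3.png

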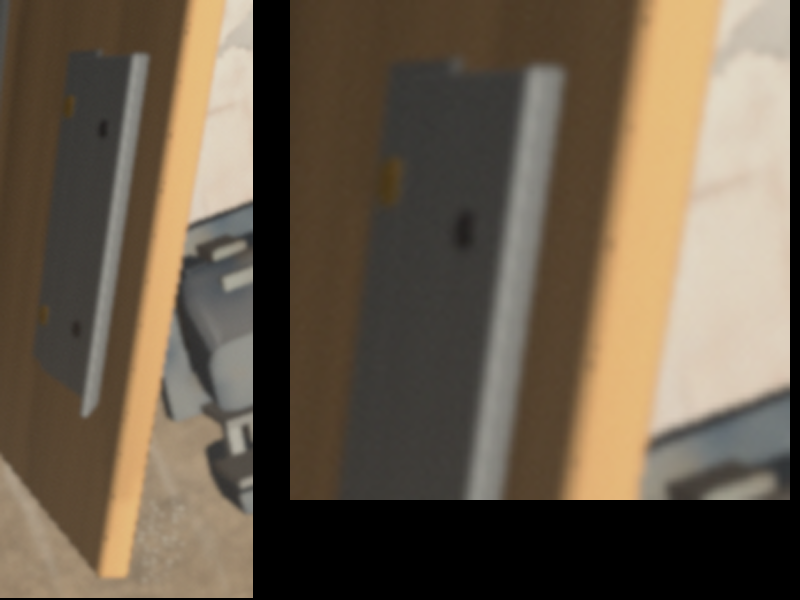

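Run:
```python
from h import *
p=bot.read_camera("wrist");W=dict(p,T=pose()@p["tool_from_camera"])
P=np.array([atz(W,xy,.202) for xy in ((537.1,110),(530.9,150),(524.7,190),(518.5,230),(515.4,250),(507.3,300))])
f=np.polyfit(P[:,1],P[:,0],1);print("face line",f,"yaw",np.degrees(np.arctan(-f[0])),np.round(1000*(P[:,0]-np.polyval(f,P[:,1])),2))
a=np.arctan(-f[0]);u=np.array([np.cos(a),np.sin(a),0]);v=np.array([-u[1],u[0],0])
print("face u",np.mean(P@u))
for n,xy,z in (("tipA",(525,103.4),.200),("tipB",(502,255),.2),("bendA",(518,103.4),.194),("bendB",(496,260),.194),("panelcorner",(503,330.5),.202),("cheekL out",(322,37),.042),("cheekR out",(325,264),.042)):
    x=atz(W,xy,z);print(n,x,x@u,x@v)
T=cam("top");S=cam("scene")
for n,q in (("S",S),("T",T)): print(n,[proj(q,x) for x in (P[0],P[-1])])
tgt((.495,.354,.25),28)
```

```text
face line [-0.15398796  0.64197861] yaw 8.754099346139089 [-0.05 -0.02  0.02  0.06  0.08 -0.1 ]
face u 0.6344999564750166
tipA [0.60352489 0.20534877 0.2       ] 0.6277470685353371 0.11110365946026038
tipB [0.61744757 0.11115576 0.2       ] 0.6271719376393741 0.01588898974203796
bendA [0.60219937 0.20530235 0.194     ] 0.6264299278919229 0.11125951069570933
bendB [0.61761098 0.10522881 0.194     ] 0.6264313970334963 0.010006212348629013
panelcorner [0.63355217 0.05625363 0.202     ] 0.6347331533159672 -0.04082459560329248
cheekL out [0.47532565 0.24915686 0.042     ] 0.5077086067732651 0.1739125799984566
cheekR out [0.50943073 0.02615307 0.042     ] 0.5074765264762284 -0.051683945754132266
S [array([361.02893472, 123.51951945]), array([395.22559455, 108.47659009])]
T [array([450.12886699, 139.11547647]), array([519.0365635 , 128.16052745])]
row [ 1.000e-04 -0.000e+00 -3.488e-01] [252.4  30.7  50.3]
```

Face plane: u = 0.6345 m at yaw 8.75°. Lip centre: v = 0.061 m, from bend ends 101 mm apart against a 100 mm spec. Next I'll look at the holder.

Call:
jog_arm(
  motion=[
    [0,0,-0.349,252,31,0,60],
    [0,0,-0.349,252,31,0,60],
    [0,0,-0.349,252,31,0,60],
    [0,0,-0.349,252,31,20,60],
    [0,0,-0.349,252,31,50,60],
    [0,0,-0.349,252,31,50,60],
    [0,0,-0.349,252,31,50,60],
  ],
)

```text
t: 10.07
eef_pos: [0.4963, 0.3526, 0.2514]
tool_rot: [0.0, 0.516, 0.857, 0.0]
contact_force: [-0.1, -0.0, 0.4]
gripper_width: 0.7
grasp_force: 0.0
```

Run:
```python
from h import *
W=cam("wrist");cv2.imwrite("pics/w4.png",W["pixels"][:,:,::-1])
print(bot.get_obs()["t"],pose()[:3,3])
for th in ("holder","label","block"): print(th,[(x["xy"],x["score"]) for x in bot.tip_of(th,W)][:2],[(x["xy"],x["score"]) for x in bot.spot_in(th,W)][:2])
np.save("W4T.npy",W["T"])
x=proj(W,[.4665,.4065,.11]);print(x)
c=np.clip(x.astype(int)-[70,60],0,None)
cv2.imwrite("pics/c4.png",cv2.resize(W["pixels"][c[1]:c[1]+120,c[0]:c[0]+160,::-1],None,fx=5,fy=5,interpolation=2));print(c)
```

```text
10.125 [0.49654487 0.35263919 0.25193899]
holder [([324.1, 138.0], 0.87)] [([326.0, 140.8], 0.74)]
label [] [([324.5, 143.1], 0.68)]
block [([334.7, 135.4], 0.96)] [([344.5, 132.5], 0.85), ([463.0, 209.3], 0.47)]
[323.83391644 147.40557083]
[253  87]
```

View pics/c4.png

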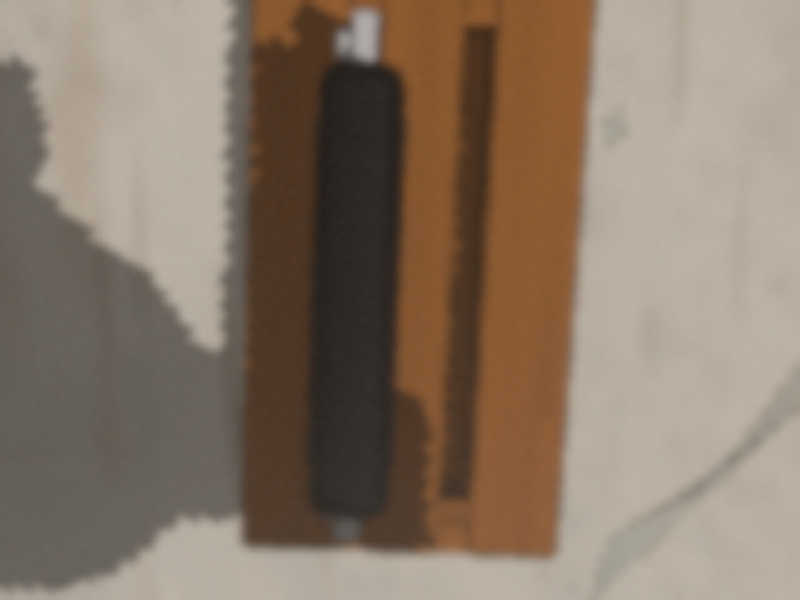

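The crop shows the black head from (325.4,101) to (322.6,190) px, standing in the kerf on the −x side. The kerf to its right is empty.

Run:
```python
from h import *
p=bot.read_camera("wrist");W=dict(p,T=pose()@p["tool_from_camera"])
a=atz(W,(325.4,101),.110);b=atz(W,(322.6,190),.110);d=a-b
yaw=np.degrees(np.arctan2(-d[0],d[1]));print(a,b,np.linalg.norm(d),"ctr",(a+b)/2,"yaw",yaw)
k=[atz(W,(253+x/5,87+y/5),.034) for x,y in ((480,30),(454,495))];e=k[0]-k[1];print("kerf",np.linalg.norm(e),np.degrees(np.arctan2(-e[0],e[1])), (k[0]+k[1])/2)
y=np.radians(yaw);print("from kerf",(k[0]+k[1])/2-.02*np.array([np.cos(y),np.sin(y),0]))
c=(a+b)/2
tgt((c[0],c[1],.15),yaw);tgt((c[0],c[1],.078),yaw)
```

```text
[0.45198675 0.43538107 0.11      ] [0.47903287 0.38008581 0.11      ] 0.06155533059897909 ctr [0.46550981 0.40773344 0.11      ] yaw 26.064264446868126
kerf 0.08082531128514378 25.687569594164405 [0.48346859 0.41622655 0.034     ]
from kerf [0.46550255 0.40743897 0.034     ]
row [ 0.0007 -0.0004  0.0337] [ 61.9  -1.1 100.9]
row [ 0.0007 -0.0004  0.0337] [ 61.9  -1.1 172.9]
```

Call:
jog_arm(
  motion=[
    [0,0,0.034,40,-1,45,60],
    [0,0,0.034,62,-1,85,60],
    [0,0,0.034,62,-1,130,50],
    [0,0,0.034,62,-1,173,45],
    [0,0,0.034,62,-1,173,40],
    [0,0,0.034,62,-1,173,25],
    [0,0,0.034,62,-1,173,5],
    [0,0,0.034,62,-1,173,5],
    [0,0,0.034,62,-1,173,5],
    [0,0,0.034,62,-1,173,5],
  ],
  grip_force=70,
)

```text
t: 11.72
eef_pos: [0.4663, 0.4088, 0.0797]
tool_rot: [0.0, 0.53, 0.848, 0.002]
contact_force: [-1.5, -0.6, 7.2]
gripper_width: 0.128
grasp_force: 68.6
```

Run:
```python
from h import *
o=bot.get_obs();print(o["t"],pose(o)[:3,3],o["contact_force"],o["torque"],o["gripper_width"],o["grasp_force"])
```

```text
11.725 [0.46628401 0.40876916 0.07973144] [-1.5199268  -0.60598549  7.20281047] [-0.2691566   0.3865231  -0.14175299] 0.12769095985722104 68.55111122131348
```

Run:
```python
from h import *
tgt((.4663,.4088,.30),26);tgt((.6139-.04*.988,.1562-.04*.152,.32),8.75)
```

```text
row [ 0.003  -0.0016  0.0006] [   0.4    0.7 -220.3]
row [ 0.0028 -0.002   0.3017] [-279.5  -15.7 -240.8]
```

Call:
jog_arm(
  motion=[
    [0,0,0,0,0,-15,5],
    [0,0,0,0,0,-40,5],
    [0,0,0,0,0,-90,5],
    [0,0,0,0,0,-145,5],
    [0,0,0.06,-30,0,-195,5],
    [0,0,0.14,-85,-4,-240,5],
    [0,0,0.22,-140,-8,-240,5],
    [0,0,0.3,-195,-12,-240,5],
    [0,0,0.302,-245,-15,-240,5],
    [0,0,0.302,-279,-16,-240,5],
  ],
)

```text
t: 12.98
eef_pos: [0.5741, 0.147, 0.319]
tool_rot: [0.0, 0.652, 0.758, 0.001]
contact_force: [0.8, -0.2, -0.7]
gripper_width: 0.132
grasp_force: 68.5
```

Call:
jog_arm(
  motion=[
    [0,0,0,0,0,0,5],
    [0,0,0,0,0,0,5],
    [0,0,0,0,0,0,5],
  ],
)

```text
t: 13.35
eef_pos: [0.573, 0.1518, 0.3176]
tool_rot: [-0.0, 0.65, 0.76, 0.0]
contact_force: [0.1, -0.5, -0.8]
gripper_width: 0.127
grasp_force: 68.5
```

Run:
```python
from h import *
W=cam("wrist");S=cam("scene")
o=bot.get_obs();print(o["t"],pose(o),o["contact_force"],o["torque"],o["gripper_width"],o["grasp_force"])
coverang(S,116,150,385,430)
w=W["pixels"][:,:,::-1];s=S["pixels"][:,:,::-1]
cv2.imwrite("pics/c5.png",np.hstack([cv2.resize(w,(480,360)),cv2.resize(s[60:180,310:417],(320,360),interpolation=2)]))
for th in ("holder","label","mouth","seat"): print(th,[[(x["xy"],x["score"]) for x in bot.tip_of(th,p)][:2] for p in (W,S)])
tgt((.6139,.1562,.30),8.75)
```

```text
13.45 [[-1.54363617e-01  9.88014096e-01 -1.44014801e-04  5.73106492e-01]
 [ 9.88014019e-01  1.54363662e-01  3.96471961e-04  1.51512204e-01]
 [ 4.13950538e-04 -8.10877968e-05 -9.99999911e-01  3.17394893e-01]
 [ 0.00000000e+00  0.00000000e+00  0.00000000e+00  1.00000000e+00]] [ 0.04547813 -0.14177985 -2.19080889] [ 0.02066471  0.01890955 -0.03699562] 0.13184533309035346 68.47943186759949
angle 89.68360137905822 n 34 34 rms 0.1889047579827681 at top 399.73164614971864 model [398.85194103 105.23852165]
holder [[([325.4, 262.5], 0.69)], [([374.6, 121.8], 0.64), ([393.2, 102.0], 0.61)]]
label [[([318.1, 189.1], 0.28)], [([395.8, 74.6], 0.72)]]
mouth [[([386.9, 242.1], 0.83)], [([373.9, 118.7], 0.69)]]
seat [[([378.4, 227.7], 0.79)], [([369.6, 134.9], 0.91)]]
row [-0.0001  0.      0.0003] [-0.3 40.8 17.2]
```

View pics/c5.png

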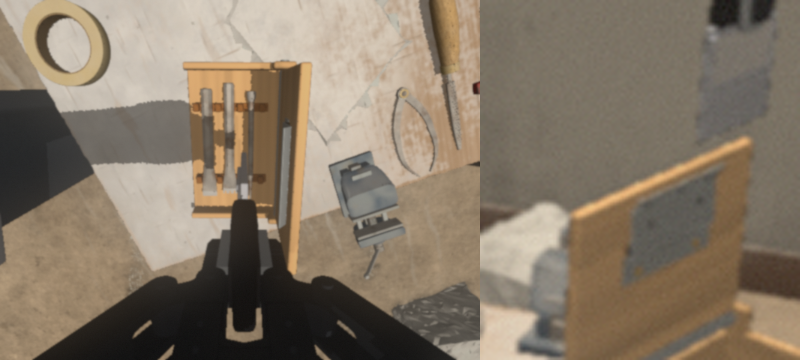

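The holder is in hand and the cover is unmoved at 89.7°. Next I'll move it above the mouth and check alignment there.

Call:
jog_arm(
  motion=[
    [0,0,0,-1,15,0,5],
    [0,0,0,-1,30,5,5],
    [0,0,0,-1,42.5,20,5],
    [0,0,0,-1,42.5,27,5],
    [0,0,0,-1,42.5,27,5],
    [0,0,0,-1,42.5,27,5],
  ],
)

```text
t: 14.6
eef_pos: [0.6155, 0.1557, 0.2905]
tool_rot: [-0.0, 0.651, 0.759, 0.0]
contact_force: [-0.2, -0.4, -1.8]
gripper_width: 0.128
grasp_force: 68.5
```

Run:
```python
from h import *
W=cam("wrist");S=cam("scene");T=cam("top")
o=bot.get_obs();X=pose(o);print(o["t"],X[:3,3],o["contact_force"])
U=np.array([.98836,.15212,0]);V=np.array([-.15212,.98836,0]);print(X[:3,3]@U,X[:3,3]@V)
foot=X[:3,3]+[0,0,-.0697]-.0007*V
print("foot proj",proj(S,foot),"corners",proj(S,foot+.04*V),proj(S,foot-.04*V),"lab",proj(S,foot-.003*U+[0,0,.053]))
c=.634*U+.061*V
print("lip bot corners",[proj(S,c+[0,0,.16]+k*V-.004*U) for k in (.05,-.05)],"mouth",proj(S,.632*U+.061*V+[0,0,.202]))
for th in ("holder","label","mouth","seat"): print(th,[[(x["xy"],x["score"]) for x in bot.tip_of(th,p)][:2] for p in (W,S,T)])
s=S["pixels"][65:165,335:420,::-1]
w=W["pixels"][120:400,260:470,::-1]
cv2.imwrite("pics/c6.png",np.hstack([cv2.resize(s,(493,580),interpolation=2),cv2.resize(w,(300,400)) if 0 else cv2.copyMakeBorder(cv2.resize(w,(300,400)),0,180,0,0,0)]))
```

```text
14.75 [0.61569828 0.15579351 0.29090246] [0.17259002 0.37777329 0.38019183]
0.6322308645096345 0.06032005155638013
foot proj [376.25011231 109.08715427] corners [364.72521046 113.98531504] [387.27487412 104.40155638] lab [379.35724338  84.64832062]
lip bot corners [array([360.45217941, 143.34720077]), array([387.96791868, 130.20607349])] mouth [375.27588398 117.94452208]
holder [[([323.2, 266.7], 0.6)], [([375.9, 110.4], 0.72)], [([481.8, 130.4], 0.61)]]
label [[], [([380.2, 87.3], 0.81)], [([487.8, 121.4], 0.74)]]
mouth [[([324.7, 254.9], 0.77)], [([375.1, 123.4], 0.94)], [([478.0, 135.7], 0.97)]]
seat [[([321.8, 264.9], 0.58), ([323.9, 235.1], 0.56)], [([324.8, 269.5], 0.74), ([370.6, 135.7], 0.58)], [([473.6, 144.0], 0.68), ([452.0, 185.6], 0.68)]]
```

View pics/c6.png

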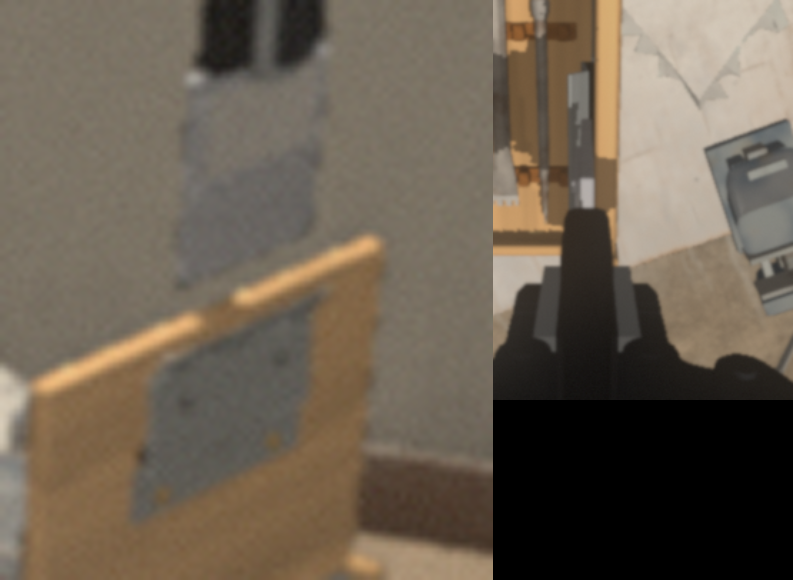

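Run:
```python
from h import *
p=bot.read_camera("wrist");S=cam("scene")
a=np.radians(8.02);y=np.array([np.cos(a),np.sin(a),0]);z=np.array([0,0,-1.]);X=np.eye(4);X[:3,:3]=np.c_[np.cross(y,z),y,z];X[:3,3]=[.49977,.09974,.30032]
W=dict(p,T=X@p["tool_from_camera"])
U=np.array([.98836,.15212,0]);V=np.array([-.15212,.98836,0])
for n,w,s in (("tipA",(525,103.4),(360.9,129.7)),("tipB",(502,255),(389.3,115.9)),("top corner R",(503,330.5),(399.7,107)),("botA",(489,104),(357.9,154.7)),("botB",(475,236),(386.4,140.9))):
    x,e=tri([(W,w),(S,s)]);print(n,x@U,x@V,x[2],e)
# screw holes
for n,w,s in (("hole1",(470+175/5,90+230/5),(335+184/5.8,65+403/5.8)),("hole2",(460+76/2.3,80+329/2.3),(335+280/5.8,65+358/5.8))):
    x,e=tri([(W,w),(S,s)]);print(n,x@U,x@V,x[2],e)
for l,s in (("footA",(366.0,113.8)),("footB",(388.8,104.7))):
    print(l,[ (lambda x:(round(x@U,4),round(x@V,4)))(atz(S,s,zz)) for zz in (.2212,)])
```

```text
tipA 0.6316849646054669 0.11105607722479617 0.19050423313172912 [np.float64(0.6), np.float64(0.6)]
tipB 0.6290144480099789 0.013677122568349595 0.19465806682718054 [np.float64(0.7), np.float64(0.7)]
top corner R 0.6384599225770732 -0.04321409685265246 0.19714098993880355 [np.float64(1.3), np.float64(1.3)]
botA 0.6334903391261447 0.1123339445872769 0.13293434475532737 [np.float64(0.3), np.float64(0.3)]
botB 0.6343451000603645 0.007615357103810738 0.13209811299189822 [np.float64(0.5), np.float64(0.5)]
hole1 0.6298183691468586 0.09116605680258609 0.17416716277512367 [np.float64(0.2), np.float64(0.2)]
hole2 0.6298928021469281 0.03086173794401308 0.17400514471792897 [np.float64(0.0), np.float64(0.0)]
footA [(np.float64(0.631), np.float64(0.0969))]
footB [(np.float64(0.6288), np.float64(0.0188))]
```

The lip centre at v≈0.061 is confirmed three ways: screw holes, lip ends and lip bottom. The foot's v is about 1 mm low, so I'll trim that and start down slowly.

Call:
jog_arm(
  motion=[
    [0,0,0,1.2,0,6,5],
    [0,0,0,1.2,0,12,5],
    [0,0,0,1.2,0,18,5],
    [0,0,0,1.2,0,23,5],
    [0,0,0,1.2,0,28,5],
    [0,0,0,1.2,0,28,5],
  ],
)

```text
t: 16.2
eef_pos: [0.6159, 0.157, 0.2623]
tool_rot: [0.0, 0.651, 0.759, 0.0]
contact_force: [1.7, -0.3, -1.0]
gripper_width: 0.128
grasp_force: 68.5
```

```bash
cat > st.py <<'E'
from h import *
o=bot.get_obs();X=pose(o);U=np.array([.98836,.15212,0]);V=np.array([-.15212,.98836,0]);c=X[:3,3];f=o["contact_force"]
print("t",o["t"],"u",c@U,"v",c@V,"foot z",c[2]-.0697,"Fu,v,z",np.round([f@U,f@V,f[2]],2),"M",np.round([o["torque"]@U,o["torque"]@V],3),"grip",o["gripper_width"],o["grasp_force"])
S=cam("scene");coverang(S,118,150,385,430)
E
python3 st.py
```

```text
t 16.2 u 0.6326493757108357 v 0.06145236037948226 foot z 0.19255478103932083 Fu,v,z [ 1.64 -0.59 -0.97] M [-0.005 -0.283] grip 0.12769891171528003 68.51592063903809
angle 89.86298914451054 n 32 32 rms 0.17198958610318194 at top 399.4826693843561 model [398.68197281 105.18646954]
```

The force is +u, so the lip is pressing the foot towards the cover: it's inside the mouth. I'll continue down.

Call:
jog_arm(
  motion=[
    [0,0,0,0,0.5,4,5],
    [0,0,0,0,0.5,8,5],
    [0,0,0,0,0.5,12,5],
    [0,0,0,0,0.5,16,5],
    [0,0,0,0,0.5,20,5],
    [0,0,0,0,0.5,20,5],
  ],
)

```text
t: 17.0
eef_pos: [0.6161, 0.157, 0.2417]
tool_rot: [0.0, 0.651, 0.759, -0.0]
contact_force: [4.3, 1.1, -3.5]
gripper_width: 0.126
grasp_force: 68.2
```

```bash
python3 st.py
```

```text
t 17.0 u 0.6328300561700169 v 0.061489235436129726 foot z 0.17204345957993133 Fu,v,z [ 4.39  0.41 -3.5 ] M [ 0.023 -1.324] grip 0.125900236663281 68.21975111961365
angle 89.42176831338402 n 32 32 rms 0.16533031852808622 at top 399.5964175187184 model [399.10003421 105.31566388]
```

Call:
jog_arm(
  motion=[
    [0,0,0,0,0.7,3,5],
    [0,0,0,0,1,6,5],
    [0,0,0,0,1,8,5],
    [0,0,0,0,1,9,5],
    [0,0,0,0,1,9,5],
  ],
)

```text
t: 17.68
eef_pos: [0.6167, 0.1571, 0.2334]
tool_rot: [-0.0, 0.651, 0.759, -0.0]
contact_force: [1.0, 1.1, 3.0]
gripper_width: 0.13
grasp_force: 69.2
```

```bash
python3 st.py
```

```text
t 17.675 u 0.6334596532970371 v 0.06143906495936549 foot z 0.16365994004797568 Fu,v,z [1.12 0.93 3.01] M [-0.022 -0.184] grip 0.12977917349517873 69.17454242706299
angle 89.64020956814232 n 32 32 rms 0.16882591980848732 at top 399.5296220036276 model [398.89305523 105.25121014]
```

Call:
jog_arm(
  motion=[
    [0,0,0,0,0,1,5],
    [0,0,0,0,0,2,5],
    [0,0,0,0,0,3,5],
    [0,0,0,0,0,4,5],
    [0,0,0,0,0,4,5],
  ],
)

```text
t: 18.35
eef_pos: [0.6168, 0.1571, 0.2306]
tool_rot: [-0.0, 0.651, 0.759, 0.0]
contact_force: [-3.0, -0.9, 11.1]
gripper_width: 0.123
grasp_force: 70.5
```

```bash
python3 st.py
```

```text
t 18.35 u 0.6335428124835015 v 0.0614171828704016 foot z 0.16092205157982342 Fu,v,z [-3.11 -0.42 11.05] M [-0.075  0.654] grip 0.12302250157762792 70.51087975502014
angle 89.88424789450626 n 32 32 rms 0.19422218041089037 at top 399.4915743308143 model [398.66183079 105.18034411]
```

Call:
jog_arm(
  motion=[
    [0,0,0,0,-0.3,1,5],
    [0,0,0,0,-0.3,2,5],
    [0,0,0,0,-0.3,2,5],
  ],
  grip_force=90,
)

```text
t: 18.77
eef_pos: [0.6171, 0.1571, 0.2296]
tool_rot: [0.0, 0.651, 0.759, 0.001]
contact_force: [-2.6, -0.7, 15.4]
gripper_width: 0.126
grasp_force: 90.0
```

```bash
python3 st.py
```

```text
t 18.775 u 0.6337841380060555 v 0.06142907618560107 foot z 0.15994455676654423 Fu,v,z [-2.67 -0.26 15.39] M [-0.031  0.962] grip 0.12631081020220258 89.97375726699829
angle 90.19879024806357 n 32 32 rms 0.1911022870077084 at top 399.3641821621401 model [398.3638254  105.09078061]
```

Call:
jog_arm(
  motion=[
    [0,0,0,0,0,1,5],
    [0,0,0,0,0,1.5,5],
    [0,0,0,0,0,1.5,5],
  ],
)

```text
t: 19.2
eef_pos: [0.6175, 0.1572, 0.2295]
tool_rot: [0.0, 0.651, 0.759, 0.002]
contact_force: [-6.6, -0.6, 21.8]
gripper_width: 0.125
grasp_force: 91.1
```

```bash
python3 st.py
```

```text
t 19.2 u 0.6342666593639751 v 0.06140838838926279 foot z 0.15982177330595854 Fu,v,z [-6.6   0.36 21.82] M [-0.116  1.557] grip 0.12470447511668016 91.09271049499512
angle 90.31651063103806 n 32 32 rms 0.20986563420151028 at top 399.25561658984935 model [398.25230223 105.05777523]
```

It has bottomed: the last 1.5 mm of command gave 0.1 mm of travel and 6 N more force. I'll ease the sideways load a little, keep pressing and take a final look.

Call:
jog_arm(
  motion=[
    [0,0,0,0,-0.5,0,5],
    [0,0,0,0,-1,0,5],
    [0,0,0,0,-1,0,5],
    [0,0,0,0,-1,0,5],
  ],
)

```text
t: 19.75
eef_pos: [0.6174, 0.1571, 0.2295]
tool_rot: [0.001, 0.651, 0.759, 0.002]
contact_force: [-2.9, -0.0, 20.1]
gripper_width: 0.129
grasp_force: 90.8
```

```bash
python3 st.py
python3 - <<'E'
from h import *
S=cam("scene");T=cam("top")
cv2.imwrite("pics/c7.png",np.hstack([cv2.resize(S["pixels"][60:180,320:430,::-1],(440,480),interpolation=2),cv2.resize(T["pixels"][100:340,230:410,::-1],(360,480))]))
for th in ("tape","whetstone","wedge"): print(th,[x["xy"] for x in bot.tip_of(th,T)][:1])
E
```

```text
t 19.75 u 0.6340888653223792 v 0.061381885530683446 foot z 0.15983301425668556 Fu,v,z [-2.88  0.43 20.08] M [-0.144  0.857] grip 0.1287695563595535 90.75074672698975
angle 90.19792369838402 n 32 32 rms 0.1822774680721604 at top 399.28281446102824 model [398.36464635 105.0910246 ]
tape [[413.6, 311.2]]
whetstone [[258.1, 241.6]]
wedge [[327.9, 160.1]]
```

View pics/c7.png

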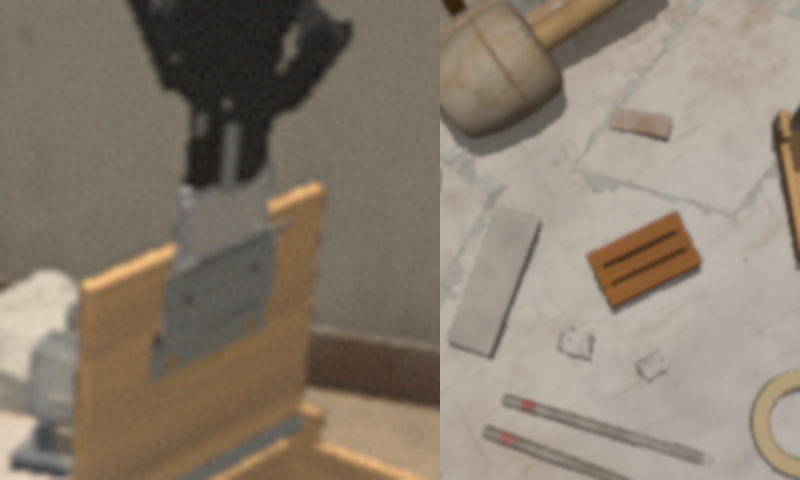

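The holder sits behind the lip at about (225,240) in the crop, centred with its label to the front. The cover reads 90.2° and the press is steady at 20 N. The tape, whetstone and wedge haven't moved and the block is empty, so I'm handing in.

```bash
python3 -c "
from station import bot
print(bot.hand_in())"
```

```text
the job is handed in; nothing more can be done
None
```

The job is handed in: the cover stands upright at about 90°, and the label holder is fully home behind the lip, centred with its label to the front, still gripped and pressed down with about 20 N; the tape, whetstone and wedge were not disturbed.

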